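# Switch off the odour filter and hold up its filter plate

## Robot

A 6-joint arm with a two-finger parallel gripper is mounted at the origin on a cart in front of the work surface, level with it; the furniture and walls round the work are solid. World frame = base frame: x ahead of the robot, y to its left, z up, the work surface at z = 0. Lengths are in m, angles in rad, forces in N, time in s.
With the tool pointing down it reaches from about 0.275 to 0.75 m from the base axis. Payload 10.2 kg.
Tool frame: the origin (TCP) lies on the centre line of the jaws, within the pads' length; the fingertips stand 22 mm ahead of it and the grasp point (between the pads) lies 3 mm ahead of it; y points along the fingers, z is the direction in which the jaws open and shut, and the axes are right-handed (so a half turn about y gives the same grasp; the last joint's range is limited). The gripper opens to 85 mm and grips with 20 to 120 N. Pads are 22 mm wide; open, the fingers measure 114 mm over their backs; the gripper's body (76 mm by 85 mm) begins 54 mm behind the grasp point. The pads swing forward as they close: fully open they stand 13 mm farther back than shut.
Start: joints at [-1.369, 0.313, 1.498, -0, 1.331, -0.223], TCP at [0.216, -0.478, 0.253] pointing down, gripper open.
Joint ranges: [-2.94, 2.94], [-0.97, 2.17], [0.19, 2.56], [-1.23, 4.37], [0.02, 3.11], [-2.88, 2.88]. Speed limits (rad/s): [2.39, 2.39, 3.01, 3.14, 3.14, 3.14].

## Interface

Orientations are given as a rotation vector (axis times angle).
In Python, from workcell import get_state, snapshot, hand_in gives the robot as it stands.
- The arm moves only by the tool apply_moves, never from a script. Its argument "plan" is text: rows parted by semicolons, each of 7 numbers parted by spaces: the shift along the tool's x, y, z in m, then the turn, a rotation vector about the tool's x, y, z in rad, then the closure in counts, from 0 (fully open) to 255 (shut). A call has 1 to 20 rows; each row is the pose to reach, as a shift and turn from the pose measured when the call began, along the tool's axes at that moment; what a row does not reach only later rows make up. A row lasts 1/8 s, in which the tool goes at most 62.5 mm and 10.7 degrees, less where a joint would pass 70% of its speed; a pose out of reach is approached as far as the arm can. A call with a gripper value outside its range is refused whole. The fingers move at their own pace and stop on an object; "newtons" is the grip in N (left out, the last holds). Time passes only in rows, so rows that repeat a pose let the fingers close. It gives the time, the measured TCP pose, the force and the opening at its end, in the units of the state.
- get_state(): the state, without advancing time (a new reading comes with each control period).
- snapshot(name): name is "side" or "top" or "wrist"; returns a dict with "color" (384x512x3 uint8, red, green, blue), "camera_matrix" (3x3 intrinsics, pixels), "k1" (the pictures are not rectified: a ray, as slopes to the right and down, at radius r is drawn at 1 + k1 r^2 times it, then the intrinsics apply), "camera_from_world" (4x4, takes a point from world to camera coordinates); the wrist camera has in their place "T_tool_cam" (4x4, takes a point from camera to tool coordinates, whose origin is the TCP and whose axes are the tool frame's). Camera axes: x right, y up, looking along -z (the intrinsics and any distortion apply to the point x, -y, -z); pixel columns grow to the right and rows downward; lengths in m; the calibration is good to about 2 mm. A picture is of the moment at which its call begins: read the wrist's pose just before it. There is no depth.
- hand_in(): hands the job in, once; it reports no verdict.
The state is a dict: "time_s": time; "joint_positions": joint angles; "dq": joint speeds; "joint_efforts": joint torques, N m; "ee_pos": TCP position; "tool_rot": TCP orientation; "wrist_force": force on the tool from outside, world axes, zero at the start; "torque": the same for the moment, N m; "finger_gap": finger opening in m.
Only numpy, scipy, OpenCV 4.12 (cv2) and the standard library are available. Lean on these libraries where they do the work, as an engineer would, in place of code of your own. Each camera call takes 0.05 s, during which the arm holds its last target. There are 200 camera calls.

## Task

Switch off the kitchen odour filter (the low white unit on the worktop) by turning its dial until the pointer reads zero, then swing its cover flap right up so that it stands open by itself, and draw the filter plate hidden beneath up out of the unit. Finish while holding the plate in the gripper: upright and still, with about 6 cm of air between its bottom edge and the top of the housing, the dial still at zero and the flap still open. Leave the mug, the tin and the garlic beside the unit where they are.

Things in the scene. Friction and masses are not known exactly. Their poses are not given: they have to be found in the camera images.
- unit: White plastic box, 130 (x) x 240 (y) x 100 mm high, fixed. Origin: centre of its underside; x points from its grilled front to its back, y to its left, z up. Right part (y -120 to -15 mm): flat deck 100 mm high with the dial. Left part: open-topped chamber under the flap, inside 118 (x) x 129 mm (y) centred at x 0, y +50 mm, walls 6 mm, floor 10 mm above the worktop.
- guides (a point): Centre of the chamber floor between two U-shaped grey guides that hold the side edges of the filter plate with about 2 mm of play (unit x -20, y +50, z 10 mm). The guides are 26 mm wide in x, their tops 55 mm above the worktop; between them 86 mm (unit y 7 to 93 mm) is free. Axes as the unit's.
- dial (a joint): Angle of the dial about the vertical, rad: 0 = pointer at the zero mark (the one long, thick tick, at the dial's back, unit +x); positive = pointer turned counter-clockwise seen from above. Starts at 0.6 to 1.4. No detents; light friction (0.03 N m) holds it where it is left; stops at -2.2 and 2.2.
- dial_grip (a point): Point on the dial's axis 128 mm above the worktop, where to grip. Black disc, 54 mm across, top 6 mm above the deck, with an upright grip bar across it, 44 mm long, 11 mm thick, from 6 to 37 mm above the deck. The point's x axis runs along the bar to the pointer end, which has a white line.
- flap (a joint): Opening angle of the cover flap, rad: 0 = shut and level, 1.57 = upright, 2.2 = stop, leaning back. A stiff hinge (0.16 N m) holds it at any angle; about 2 N at the bar moves it. Starts shut.
- flap_bar (a point): Middle of the flap's round steel pull bar, 10 mm thick, along the unit's y, 70 mm free between its side arms. Flap shut: 32 mm in front of the housing's front face, 31 mm in front of the flap's edge, 103 mm above the worktop. Can be pinched from above, one finger in front and one behind, and turns in the grip as it swings about the hinge at radius 152 mm.
- flap_hinge (a point): Point on the flap's hinge axis (parallel to the unit's y), at the back of the chamber straight behind the bar: unit x +55, y +50, z 103 mm. The flap panel is grey, 117 mm long, 136 mm wide, 5 mm thick. (Surroundings: window shutters stand behind the worktop from about x 0.75 m of the world on, and a wall cabinet hangs at the far right, beyond world y -0.53 m, x over 0.45 m, from 0.30 m up.)
- filter: Grey framed filter plate, loose, about 80 g, standing upright in the guides under the flap, on the chamber floor. 10 mm (x) x 100 mm (y) x 55 mm high, with a pull tab on top. Origin: middle of its bottom edge; z up through the tab, x normal to its face (as the unit's axes at the start).
- filter_tab (a point): Point in the plate's pull tab, 76 mm above its bottom edge. Tab 30 mm wide (plate's y), 10 mm thick (x), from 55 to 87 mm above the bottom edge, centred; at the start its top is 97 mm above the worktop, 3 mm below the chamber's rim, with 49 mm of room on either side in y.
- mug: Dark grey and white mug, 82 x 114 x 97 mm, standing about 235 mm to the left of the unit's centre; origin at the centre of its underside.
- tin: Food tin, 75 mm across, 58 mm high, about 215 mm to the right of the unit's centre; origin at the centre of its underside.
- garlic: Garlic bulb, about 60 x 57 x 58 mm, in front of the tin; origin at the centre of its underside.

How it is judged:
By the outcome, as a careful person would: the job done as asked, in the order asked, and still so for the second after the job is handed in, while the arm keeps its last pose, push and grip.
It also fails if it takes over 67 s, if anything falls off the work surface, if the arm or the gripper's body presses on something with over 40 N, if the wrist force passes 120 N, or if a joint passes its speed limit or range.

## Working session

There is one attempt and no reset: what is moved stays moved. The work goes in short steps, Python scripts to look and compute and a tool call to move; the robot and the scene stay as the last step left them, time stands still between calls to the robot, and variables do not carry over. Pictures are saved under pics/ and viewed, about 8 in all and at most 12, crops included, and the job is handed in when it is done.

Besides the shell and the picture viewer there is one more tool, called after "Call:" as name(argument=value, ...) on one line, values as JSON. apply_moves: Moves the arm, as the interface text tells. Its arguments: {"type":"object","properties":{"plan":{"type":"string"},"newtons":{"type":"number"}},"required":["plan"]}

```bash
mkdir -p pics; ls; python3 - <<'E'
from workcell import get_state,snapshot
import cv2,numpy as np
s=get_state();print(s)
a=[]
for n in("side","top"):
    d=snapshot(n);cv2.imwrite(f"pics/{n}0.png",d["color"][...,::-1]);print(n,d["camera_matrix"],d["k1"],d["camera_from_world"])
d=snapshot("wrist");print(d["T_tool_cam"],d["camera_matrix"],d["k1"])
E
```

```text
pics
{'time_s': 0.0, 'joint_positions': array([-1.36941962e+00,  3.13412299e-01,  1.49843164e+00,  2.76278204e-05,
        1.33100653e+00, -2.23445886e-01]), 'dq': array([-1.68598643e-03, -1.54808448e-04, -1.79311227e-04, -4.95660865e-05,
       -2.91521132e-05, -5.20176969e-05]), 'joint_efforts': array([ 1.85605390e-04, -4.12263465e+01, -2.59744066e+01, -1.75992504e-04,
        4.13195041e-03, -5.59786798e-06]), 'ee_pos': array([ 0.21630935, -0.47811568,  0.2527564 ]), 'tool_rot': array([-0.42844553,  1.98813053, -1.98557474]), 'wrist_force': array([-0.15557727,  0.38599833,  0.51025782]), 'torque': array([ 0.03222422, -0.02736429,  0.0031063 ]), 'finger_gap': 0.08544422588593392}
side [[466.66884163   0.         254.34042947]
 [  0.         466.66884163 190.73151399]
 [  0.           0.           1.        ]] -0.13415834155149264 [[-9.99317962e-01 -3.69271051e-02 -1.35346626e-05  5.35274069e-01]
 [ 1.61664620e-02 -4.37824800e-01  8.98914952e-01 -1.21044008e-01]
 [-3.32002527e-02  8.98301638e-01  4.38123167e-01 -1.26575218e+00]
 [ 0.00000000e+00  0.00000000e+00  0.00000000e+00  1.00000000e+00]]
top [[401.46314307   0.         254.63356165]
 [  0.         401.46314307 192.61813985]
 [  0.           0.           1.        ]] -0.024913756086094734 [[ 1.69156605e-02 -9.99854475e-01  2.21132869e-03 -4.75617039e-02]
 [ 9.82994173e-01  1.70348049e-02  1.82844939e-01 -5.62375608e-01]
 [-1.82856000e-01 -9.19219699e-04  9.83139277e-01 -8.81970992e-01]
 [ 0.00000000e+00  0.00000000e+00  0.00000000e+00  1.00000000e+00]]
[[ 6.72420525e-05 -9.54560737e-01 -2.98016433e-01 -7.67838170e-02]
 [-9.46669518e-04  2.98016239e-01 -9.54560331e-01 -1.20052552e-01]
 [ 9.99999550e-01  3.46309669e-04 -8.83614330e-04  1.13297425e-04]
 [ 0.00000000e+00  0.00000000e+00  0.00000000e+00  1.00000000e+00]] [[326.82267407   0.         254.21463044]
 [  0.         326.82267407 190.67040687]
 [  0.           0.           1.        ]] 0.02509900974767046
```

View pics/top0.png

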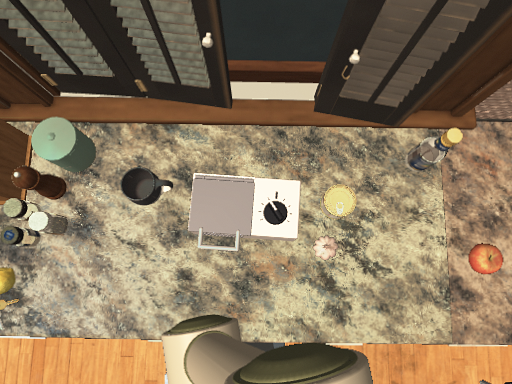

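View pics/side0.png

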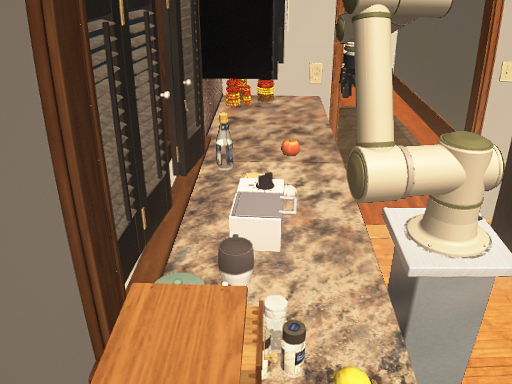

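Top view: unit at cols 190–300, rows 174–238, dial near (275,212), and pull bar near (218,247). The zero tick is at about (277,195).

```bash
cat > h.py <<'E'
import numpy as np,cv2
from workcell import get_state,snapshot
from scipy.spatial.transform import Rotation as R
def cam(name):
    s=get_state();d=snapshot(name)
    if name=="wrist":
        T=np.eye(4);T[:3,:3]=R.from_rotvec(s["tool_rot"]).as_matrix();T[:3,3]=s["ee_pos"]
        d["camera_from_world"]=np.linalg.inv(T@d["T_tool_cam"])
    return d
def ray(d,u,v):
    K=d["camera_matrix"];p=np.array([(u-K[0,2])/K[0,0],(v-K[1,2])/K[1,1]]);q=p.copy()
    for _ in range(10):q=p/(1+d["k1"]*(q@q))
    W=np.linalg.inv(d["camera_from_world"])
    return W[:3,3],W[:3,:3]@np.array([q[0],-q[1],-1])
def at(d,u,v,z):
    o,r=ray(d,u,v);return o+r*(z-o[2])/r[2]
def proj(d,P):
    c=d["camera_from_world"]@np.append(P,1);q=np.array([c[0],-c[1]])/-c[2];q=q*(1+d["k1"]*(q@q))
    return d["camera_matrix"][:2,:2]@q+d["camera_matrix"][:2,2]
def save(d,n,box=None,f=1):
    im=d["color"][...,::-1]
    if box:im=im[box[1]:box[3],box[0]:box[2]]
    cv2.imwrite("pics/"+n,cv2.resize(im,None,fx=f,fy=f,interpolation=cv2.INTER_CUBIC))
E
python3 - <<'E'
from h import *
d=cam("top");im=d["color"].astype(int)
save(d,"topc.png",(180,165,310,255),6)
sub=np.zeros(im.shape[:2],bool);sub[165:255,180:310]=1
m=((im.min(2)>195)&sub).astype(np.uint8)
c=max(cv2.findContours(m,0,2)[0],key=cv2.contourArea);r=cv2.minAreaRect(c);print("white",r)
for b in cv2.boxPoints(r):print(b,at(d,*b,.1))
b=((im.max(2)<70)&sub).astype(np.uint8);b[:,:258]=0;b[:,295:]=0
n,l,st,ce=cv2.connectedComponentsWithStats(b)
for i in range(1,n):
    if st[i,4]>20:print("black",st[i],ce[i],at(d,*ce[i],.106),at(d,*ce[i],.12))
E
```

```text
white ((244.87997436523438, 205.12075805664062), (107.92654418945312, 57.804595947265625), 4.23639440536499)
[188.92908 229.95773] [0.46936752 0.1030575  0.1       ]
[193.19919 172.31107] [0.59776332 0.09953461 0.1       ]
[300.83087 180.28378] [ 0.58376485 -0.13996826  0.1       ]
[296.56076 237.93045] [ 0.45615859 -0.13023737  0.1       ]
black [264 202  23  22 376] [275.30585106 213.07446809] [ 0.50869672 -0.08357478  0.106     ] [ 0.50681143 -0.08284905  0.12      ]
```

View pics/topc.png

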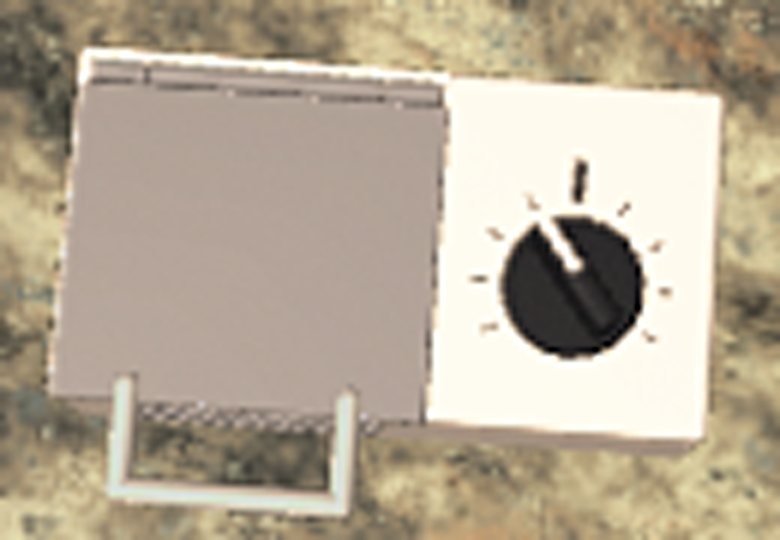

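Crop (6×, offset 180,165): deck corners at (720,97), (704,437) and (85,50). Disc centre is (572,287), zero tick (580,180), pointer line (545,222)–(578,268), and pull bar from (115,490) to (345,508).

```bash
python3 - <<'E'
from h import *
d=cam("top")
p=lambda x,y,z:at(d,180+(x+.5)/6-.5,165+(y+.5)/6-.5,z)
br,fr,bl=p(720,97,.1),p(704,437,.1),p(85,50,.1);dc=p(572,287,.106);tk=p(580,180,.1);bar=[p(115,490,.103),p(345,508,.103)]
print(br,fr,bl,"dial",dc,"tick",tk,"bar",bar,np.mean(bar,0))
print("sizes",np.linalg.norm(br-fr),np.linalg.norm(br-bl))
yx=lambda v:np.arctan2(v[1],v[0])
e=bl-br;print("yaws",yx(br-fr),yx(e)-np.pi/2,yx(bar[0]-bar[1])-np.pi/2)
yaw=np.mean([yx(br-fr),yx(e)-np.pi/2,yx(bar[0]-bar[1])-np.pi/2])
X=np.array([np.cos(yaw),np.sin(yaw),0]);Y=np.array([-X[1],X[0],0])
for o in(br-X*.065+Y*.12,fr+X*.065+Y*.12,bl-X*.065-Y*.12,np.mean(bar,0)+X*.097-Y*.05):print("origin",o)
for z in(.112,.137):
  v=p(545,222,z)-p(605,325,z);print("dial angle",z,yx(v)-yaw)
print("tick ang",yx(tk-dc))
s=get_state();print(R.from_rotvec(s["tool_rot"]).as_matrix().round(3))
E
```

```text
[ 0.58265813 -0.13719479  0.1       ] [ 0.4572784  -0.13100884  0.1       ] [0.59640117 0.0982454  0.1       ] dial [ 0.5101206 -0.0827193  0.106    ] tick [ 0.55058456 -0.08565501  0.1       ] bar [array([0.43454434, 0.07988484, 0.103     ]), array([ 0.42961409, -0.0024834 ,  0.103     ])] [0.43207922 0.03870072 0.103     ]
sizes 0.12553223842079517 0.23584095021931126
yaws -0.04929772670031511 -0.05830554036961244 -0.059784854891404615
origin [ 0.52445133 -0.01375667  0.1       ]
origin [ 0.5288693  -0.01482044  0.1       ]
origin [ 0.52481027 -0.01794299  0.1       ]
origin [ 0.52613991 -0.01663088  0.103     ]
dial angle 0.112 0.5893890571002601
dial angle 0.137 0.5893890571002616
tick ang -0.07242441911737957
[[-0.911 -0.     0.412]
 [-0.412  0.001 -0.911]
 [-0.    -1.    -0.001]]
```

```bash
cat >> h.py <<'E'
YAW=-.057;O=np.array([.526,-.0155,0])
def U(x,y,z,yaw=None):
    w=YAW;return O+np.array([np.cos(w)*x-np.sin(w)*y,np.sin(w)*x+np.cos(w)*y,z])
def ori(a,pitch=0,axis=None):
    c,s=np.cos(a),np.sin(a);M=np.array([[s,0,c],[-c,0,s],[0,-1,0]])
    return M if axis is None else R.from_rotvec(np.array(axis)*pitch).as_matrix()@M
def rel(P,M,show=True):
    s=get_state();A=R.from_rotvec(s["tool_rot"]).as_matrix()
    t=A.T@(np.array(P)-s["ee_pos"]);w=R.from_matrix(A.T@M).as_rotvec()
    if show:print("rel",t.round(4),w.round(4))
    return t,w
def st():
    s=get_state();A=R.from_rotvec(s["tool_rot"]).as_matrix()
    print("t",round(s["time_s"],2),"pos",s["ee_pos"].round(4),"a",np.arctan2(A[1,2],A[0,2]).round(4),"y",A[:,1].round(3),"q",s["joint_positions"].round(3),"F",s["wrist_force"].round(1),"M",s["torque"].round(2),"gap",round(s["finger_gap"],4))
E
python3 - <<'E'
from h import *
st();rel([.510,-.083,.235],ori(-1.03))
E
```

```text
t 0.25 pos [ 0.2163 -0.4783  0.2531] a -1.146 y [-0.     0.001 -1.   ] q [-1.369  0.313  1.498 -0.     1.331 -0.223] F [-0.4  0.8  0.2] M [0.05 0.03 0.03] gap 0.0857
rel [-0.4305  0.0182 -0.2391] [ 0.0005 -0.116  -0.0002]
```

Call:
apply_moves(plan="-0.43 0.018 -0.239 0 -0.116 0 0; -0.43 0.018 -0.239 0 -0.116 0 0; -0.43 0.018 -0.239 0 -0.116 0 0; -0.43 0.018 -0.239 0 -0.116 0 0; -0.43 0.018 -0.239 0 -0.116 0 0; -0.43 0.018 -0.239 0 -0.116 0 0; -0.43 0.018 -0.239 0 -0.116 0 0; -0.43 0.018 -0.239 0 -0.116 0 0; -0.43 0.018 -0.239 0 -0.116 0 0; -0.43 0.018 -0.239 0 -0.116 0 0; -0.43 0.018 -0.239 0 -0.116 0 0; -0.43 0.018 -0.239 0 -0.116 0 0", newtons=30)

```text
time_s: 1.75
ee_pos: [0.5093, -0.0841, 0.2354]
tool_rot: [-0.53, 1.918, -1.917]
wrist_force: [-0.1, -0.7, -0.1]
finger_gap: 0.0852
```

```bash
python3 - <<'E'
from h import *
st();d=cam("wrist");save(d,"w1.png",None,1.5)
for n,P in dict(dial=U(-.0122,-.068,.106),tick=U(.03,-.068,.1),c1=U(.065,-.12,.1),c2=U(-.065,-.12,.1),tcp=[.51,-.083,.137]).items():print(n,proj(d,P)*1.5)
E
```

```text
t 1.75 pos [ 0.5093 -0.0841  0.2354] a -1.0316 y [ 0.  0. -1.] q [-0.391  0.308  1.552  0.     1.281  0.64 ] F [-0.1 -0.7 -0.1] M [ 0.01 -0.01  0.  ] gap 0.0852
dial [378.93492108 281.72424621]
tick [424.29573434 214.3140598 ]
c1 [544.78540571 214.56451366]
c2 [401.96155746 397.65089308]
tcp [379.29036032 300.9906915 ]
```

View pics/w1.png

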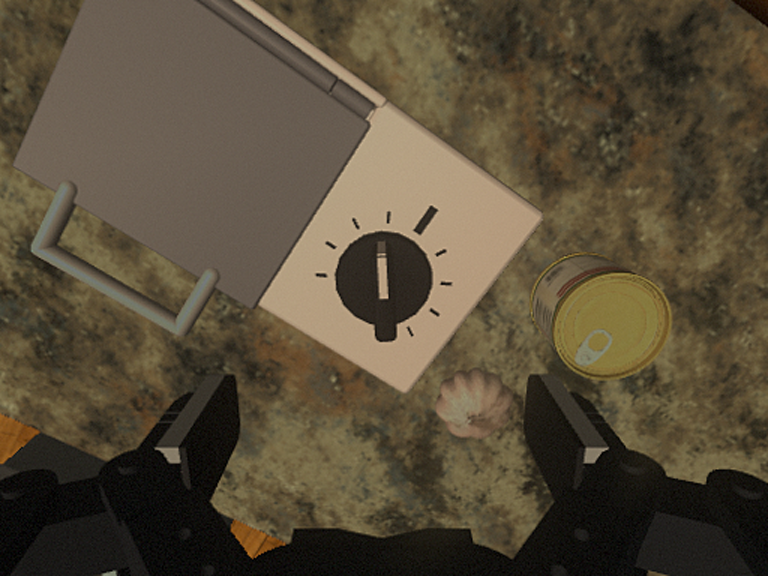

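Wrist view (1.5×): disc centre ≈(384,279), tick (416,234)–(434,208), bar line (382,255)–(383,298) with ends (381,243)/(386,327). Deck corners are at (541,213) and (404,391), and the flap bar runs from (38,247) to (180,330).

```bash
python3 - <<'E'
from h import *
d=cam("wrist");p=lambda x,y,z:at(d,x/1.5,y/1.5,z)
c1,c2=p(541,213,.1),p(404,391,.1);dc=p(384,279,.106);t=[p(416,234,.1),p(434,208,.1)];b=[p(386,327,.137),p(381,243,.137)];br=[p(180,330,.107),p(38,247,.107)]
f=lambda v:np.arctan2(v[1],v[0])
print(c1,c2,np.linalg.norm(c1-c2),"yaw",f(c1-c2),"dial",dc,"tickyaw",f(t[1]-t[0]),f(t[1]-dc),"bar",f(b[1]-b[0]),f(p(382,255,.137)-p(383,298,.137)),np.mean(b,0),np.linalg.norm(b[1]-b[0]),"pull",br,np.mean(br,0),f(br[1]-br[0])-np.pi/2)
X=np.array([np.cos(YAW),np.sin(YAW),0]);Y=np.array([-X[1],X[0],0])
for o in(c1-X*.065+Y*.12,c2+X*.065+Y*.12,np.mean(br,0)+.097*X-.05*Y):print("O",o)
E
```

```text
[ 0.5837838  -0.13665088  0.1       ] [ 0.45869021 -0.13017721  0.1       ] 0.12526098009417289 yaw -0.051704468872155254 dial [ 0.51269231 -0.08406608  0.106     ] tickyaw -0.045274984241194034 -0.07635390952141148 bar 0.5974730705759073 0.5624057413781772 [ 0.5173988  -0.08079022  0.137     ] 0.04111000479297932 pull [array([ 0.4312163 , -0.00364864,  0.107     ]), array([0.43663708, 0.07680253, 0.107     ])] [0.43392669 0.03657695 0.107     ] -0.06727811274383888
O [ 0.52572566 -0.01314278  0.1       ]
O [ 0.53042095 -0.0140751   0.1       ]
O [ 0.5279207  -0.01886786  0.107     ]
```

```bash
sed -i 's/O=np.array(\[.526,-.0155,0\])/O=np.array([.5275,-.0155,0])/' h.py; python3 - <<'E'
from h import *
rel([.512,-.0833,.132],ori(-.996))
E
```

```text
rel [-0.0025  0.1034  0.0009] [ 0.0004 -0.0351 -0.0003]
```

Call:
apply_moves(plan="-0.0025 0.04 0.001 0 -0.035 0 0; -0.0025 0.075 0.001 0 -0.035 0 0; -0.0025 0.095 0.001 0 -0.035 0 0; -0.0025 0.103 0.001 0 -0.035 0 0; -0.0025 0.103 0.001 0 -0.035 0 0; -0.0025 0.103 0.001 0 -0.035 0 255; -0.0025 0.103 0.001 0 -0.035 0 255; -0.0025 0.103 0.001 0 -0.035 0 255; -0.0025 0.103 0.001 0 -0.035 0 255; -0.0025 0.103 0.001 0 -0.035 0 255; -0.0025 0.103 0.001 0 -0.035 0 255; -0.0025 0.103 0.001 0 -0.035 0 255; -0.0025 0.103 0.001 0 -0.035 0 255", newtons=30)

```text
time_s: 3.48
ee_pos: [0.5122, -0.0834, 0.1326]
tool_rot: [-0.56, 1.895, -1.895]
wrist_force: [-1.0, 0.5, 4.8]
finger_gap: 0.0104
```

```bash
python3 - <<'E'
from h import *
st();s=get_state();rel(s["ee_pos"],ori(-.057-np.pi/2))
E
```

```text
t 3.48 pos [ 0.5122 -0.0834  0.1326] a -0.9961 y [ 0.  0. -1.] q [-3.880e-01  4.290e-01  1.672e+00  1.000e-03  1.041e+00  6.080e-01] F [-1.   0.5  4.8] M [ 0.09  0.22 -0.05] gap 0.0104
rel [0. 0. 0.] [ 3.000e-04  6.317e-01 -4.000e-04]
```

Call:
apply_moves(plan="0 0 0 0 0.15 0 255; 0 0 0 0 0.3 0 255; 0 0 0 0 0.45 0 255; 0 0 0 0 0.58 0 255; 0 0 0 0 0.632 0 255; 0 0 0 0 0.632 0 255; 0 0 0 0 0.632 0 255; 0 0 0 0 0.632 0 255; 0 0 0 0 0.632 0 0; 0 0 0 0 0.632 0 0; 0 0 0 0 0.632 0 0; 0 0 0 0 0.632 0 0; 0 0 0 0 0.632 0 0; 0 -0.05 0 0 0.632 0 0; 0 -0.1 0 0 0.632 0 0; 0 -0.1 0 0 0.632 0 0; 0 -0.1 0 0 0.632 0 0")

```text
time_s: 5.6
ee_pos: [0.5118, -0.0833, 0.2318]
tool_rot: [-0.062, -2.193, 2.191]
wrist_force: [0.1, -0.3, -0.0]
finger_gap: 0.0852
```

```bash
python3 - <<'E'
from h import *
st();d=cam("wrist");save(d,"w2.png",None,1.5)
E
```

```text
t 5.6 pos [ 0.5118 -0.0833  0.2318] a -1.628 y [-0.001  0.001 -1.   ] q [-0.388  0.317  1.55   0.     1.276  1.24 ] F [ 0.1 -0.3 -0. ] M [ 0.    0.02 -0.  ] gap 0.0852
```

View pics/w2.png

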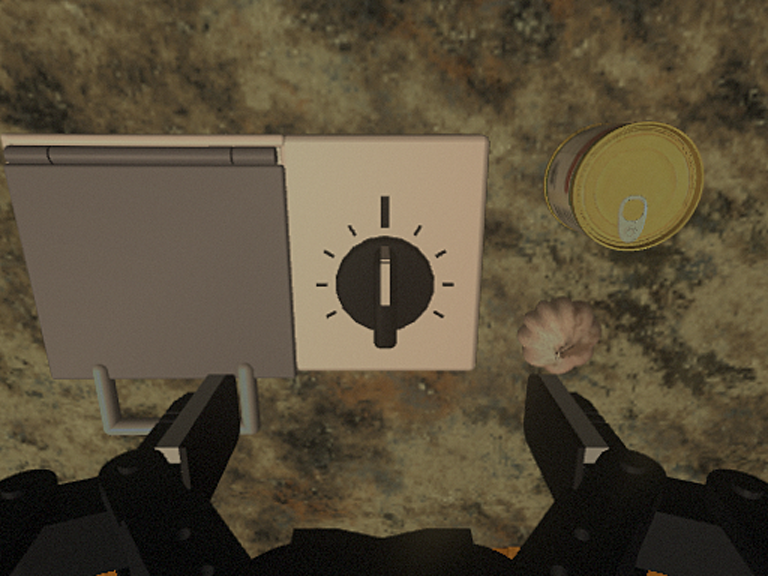

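The pointer line (385,275) and thick tick (385,212) are collinear along the unit's x axis, so the dial reads zero. Next is the flap bar.

```bash
python3 - <<'E'
from h import *
print(U(-.097,.05,.103));rel([.433,.0385,.165],ori(-.057))
E
```

```text
[0.43350599 0.0399448  0.103     ]
rel [ 0.0854  0.0667 -0.117 ] [ 2.2000e-03 -1.5711e+00  6.0000e-04]
```

Call:
apply_moves(plan="0.045 0 -0.06 0 -0.18 0 189; 0.085 0 -0.117 0 -0.36 0 189; 0.085 0.02 -0.117 0 -0.54 0 189; 0.085 0.04 -0.117 0 -0.72 0 189; 0.085 0.066 -0.117 0 -0.9 0 189; 0.085 0.066 -0.117 0 -1.08 0 189; 0.085 0.066 -0.117 0 -1.26 0 189; 0.085 0.066 -0.117 0 -1.44 0 189; 0.085 0.066 -0.117 0 -1.571 0 189; 0.085 0.066 -0.117 0 -1.571 0 189; 0.085 0.066 -0.117 0 -1.571 0 189; 0.085 0.066 -0.117 0 -1.571 0 189", newtons=20)

```text
time_s: 7.15
ee_pos: [0.4333, 0.0385, 0.1655]
tool_rot: [-1.182, 1.254, -1.25]
wrist_force: [-0.5, -0.1, -0.2]
finger_gap: 0.022
```

```bash
python3 - <<'E'
from h import *
st();d=cam("wrist");save(d,"w3.png",None,1.5)
rel([.433,.0385,.111],ori(-.057))
for P in ([.4335,.04,.103],[.4335,.04,.143]):print(proj(d,P)*1.5)
E
```

```text
t 7.15 pos [0.4333 0.0385 0.1655] a -0.0586 y [-0.002  0.001 -1.   ] q [-1.820e-01  2.160e-01  1.875e+00  1.000e-03  1.053e+00 -1.240e-01] F [-0.5 -0.1 -0.2] M [ 0.   -0.09  0.07] gap 0.022
rel [ 0.0001  0.0545 -0.0002] [ 0.002  -0.0012 -0.0011]
[380.40623725 328.37827797]
[380.06606902 375.56393575]
```

View pics/w3.png

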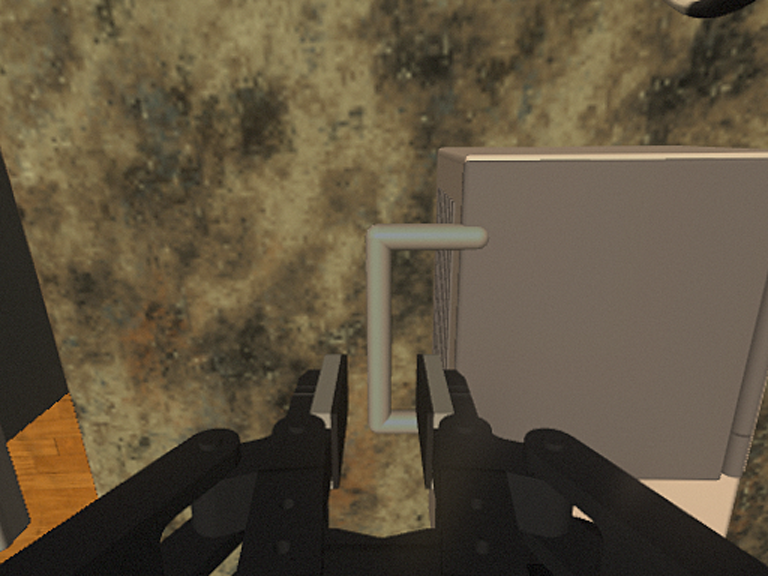

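Bar runs at col 380 between rows 228–428 (middle 328, as predicted) and is centred between the fingers. I'll descend and pinch it.

Call:
apply_moves(plan="0 0.025 0 0.002 0 -0.001 189; 0 0.045 0 0.002 0 -0.001 189; 0 0.0545 0 0.002 0 -0.001 189; 0 0.0545 0 0.002 0 -0.001 189; 0 0.0545 0 0.002 0 -0.001 255; 0 0.0545 0 0.002 0 -0.001 255; 0 0.0545 0 0.002 0 -0.001 255; 0 0.0545 0 0.002 0 -0.001 255", newtons=20)

```text
time_s: 8.2
ee_pos: [0.4321, 0.0387, 0.1114]
tool_rot: [-1.184, 1.254, -1.25]
wrist_force: [-8.2, -2.2, 3.6]
finger_gap: 0.0091
```

```bash
python3 - <<'E'
from h import *
st()
for t in np.linspace(.1,1.85,18):print(t.round(2),"0 %.4f %.4f"%(-.152*np.sin(t),.152*(1-np.cos(t))))
E
```

```text
t 8.2 pos [0.4321 0.0387 0.1114] a -0.0578 y [-0.003  0.    -1.   ] q [-1.820e-01  3.000e-01  1.935e+00 -1.000e-03  9.090e-01 -1.240e-01] F [-8.2 -2.2  3.6] M [-0.17  1.23 -0.01] gap 0.0091
0.1 0 -0.0152 0.0008
0.2 0 -0.0306 0.0031
0.31 0 -0.0458 0.0071
0.41 0 -0.0604 0.0125
0.51 0 -0.0744 0.0195
0.61 0 -0.0877 0.0278
0.72 0 -0.1000 0.0375
0.82 0 -0.1112 0.0484
0.92 0 -0.1213 0.0603
1.03 0 -0.1300 0.0733
1.13 0 -0.1374 0.0871
1.23 0 -0.1434 0.1015
1.34 0 -0.1478 0.1165
1.44 0 -0.1507 0.1319
1.54 0 -0.1519 0.1475
1.64 0 -0.1516 0.1631
1.75 0 -0.1496 0.1787
1.85 0 -0.1461 0.1939
```

Call:
apply_moves(plan="0 -0.015 0.001 0 0 0 255; 0 -0.03 0.003 0 0 0 255; 0 -0.046 0.007 0 0 0 255; 0 -0.060 0.0125 0 0 0 255; 0 -0.0745 0.0195 0 0 0 255; 0 -0.0875 0.028 0 0 0 255; 0 -0.0875 0.028 0 0 0 255")

```text
time_s: 9.07
ee_pos: [0.4588, 0.0372, 0.2002]
tool_rot: [-1.187, 1.256, -1.248]
wrist_force: [-14.6, -0.8, 10.0]
finger_gap: 0.0091
```

```bash
python3 - <<'E'
from h import *
st()
E
```

```text
t 9.07 pos [0.4588 0.0372 0.2002] a -0.0573 y [-0.007 -0.    -1.   ] q [-1.740e-01  2.270e-01  1.757e+00 -1.000e-03  1.164e+00 -1.160e-01] F [-14.6  -0.8  10. ] M [-0.03  2.38  0.01] gap 0.0091
```

```bash
python3 - <<'E'
from h import *
t0=.62
for t in np.linspace(.72,1.85,12):print(t.round(2),"0 %.4f %.4f"%(-.152*(np.sin(t)-np.sin(t0)),.152*(np.cos(t0)-np.cos(t))))
E
```

```text
0.72 0 -0.0119 0.0094
0.82 0 -0.0231 0.0203
0.93 0 -0.0331 0.0323
1.03 0 -0.0418 0.0452
1.13 0 -0.0492 0.0590
1.23 0 -0.0551 0.0734
1.34 0 -0.0595 0.0884
1.44 0 -0.0624 0.1037
1.54 0 -0.0636 0.1193
1.64 0 -0.0633 0.1349
1.75 0 -0.0613 0.1504
1.85 0 -0.0578 0.1656
```

Call:
apply_moves(plan="0 -0.012 0.0094 0 0 0 255; 0 -0.023 0.020 0 0 0 255; 0 -0.033 0.032 0 0 0 255; 0 -0.042 0.045 0 0 0 255; 0 -0.049 0.059 0 0 0 255; 0 -0.055 0.0735 0 0 0 255; 0 -0.055 0.0735 0 0 0 255")

```text
time_s: 9.95
ee_pos: [0.5334, 0.033, 0.257]
tool_rot: [-1.185, 1.254, -1.25]
wrist_force: [-3.1, 0.9, 9.1]
finger_gap: 0.0089
```

```bash
python3 - <<'E'
from h import *
st()
E
```

```text
t 9.95 pos [0.5334 0.033  0.257 ] a -0.0572 y [-0.004 -0.001 -1.   ] q [-1.570e-01  3.330e-01  1.460e+00 -1.000e-03  1.352e+00 -1.000e-01] F [-3.1  0.9  9.1] M [0.1  0.55 0.03] gap 0.0089
```

Call:
apply_moves(plan="0 -0.004 0.0146 0 0 0 255; 0 -0.0067 0.0296 0 0 0 255; 0 -0.0077 0.0447 0 0 0 255; 0 -0.0073 0.060 0 0 0 255; 0 -0.0053 0.075 0 0 0 255; 0 -0.002 0.09 0 0 0 255; 0 -0.002 0.09 0 0 0 255; 0 -0.002 0.09 0 0 0 255")

```text
time_s: 10.95
ee_pos: [0.6232, 0.028, 0.2596]
tool_rot: [-1.184, 1.252, -1.251]
wrist_force: [1.5, 0.3, 2.1]
finger_gap: 0.009
```

```bash
python3 - <<'E'
from h import *
st()
E
```

```text
t 10.95 pos [0.6232 0.028  0.2596] a -0.0571 y [-0.002 -0.001 -1.   ] q [-1.420e-01  5.340e-01  1.157e+00 -1.000e-03  1.453e+00 -8.500e-02] F [1.5 0.3 2.1] M [ 0.15 -0.28  0.02] gap 0.009
```

Call:
apply_moves(plan="0 0 0 0 0 0 170; 0 0 0 0 0 0 170; 0 0 0 0 0 0 170; 0 -0.04 0 0 0 0 170; 0 -0.07 0 0 0 0 170; 0 -0.07 -0.05 0 0 0 180; 0 -0.07 -0.1 0 0 0 180; 0 -0.07 -0.114 0 0 0 180; 0 -0.03 -0.114 0 0 0 180; 0 0.02 -0.114 0 0 0 180; 0 0.06 -0.114 0 0 0 180; 0 0.06 -0.114 0 0 0 180; 0 0.06 -0.114 0 0 0 180")

```text
time_s: 12.58
ee_pos: [0.51, 0.0343, 0.2016]
tool_rot: [-1.182, 1.25, -1.252]
wrist_force: [-0.3, 0.3, 0.4]
finger_gap: 0.025
```

```bash
python3 - <<'E'
from h import *
st();d=cam("wrist");save(d,"w4.png",None,1.5);t=cam("top");save(t,"top4.png",(150,120,330,265),4)
tab=U(-.02,.05,.097);print(tab,proj(d,tab)*1.5);rel([tab[0],tab[1],.089],ori(-.057))
E
```

```text
t 12.57 pos [0.51   0.0343 0.2016] a -0.0571 y [ 0.001 -0.001 -1.   ] q [-1.620e-01  3.290e-01  1.616e+00 -1.000e-03  1.195e+00 -1.040e-01] F [-0.3  0.3  0.4] M [ 0.01 -0.05 -0.03] gap 0.025
[0.51038094 0.03555818 0.097     ] [380.36711447 295.23924574]
rel [-1.300e-03  1.127e-01  1.000e-04] [-0.0013 -0.0001  0.0011]
```

View pics/w4.png

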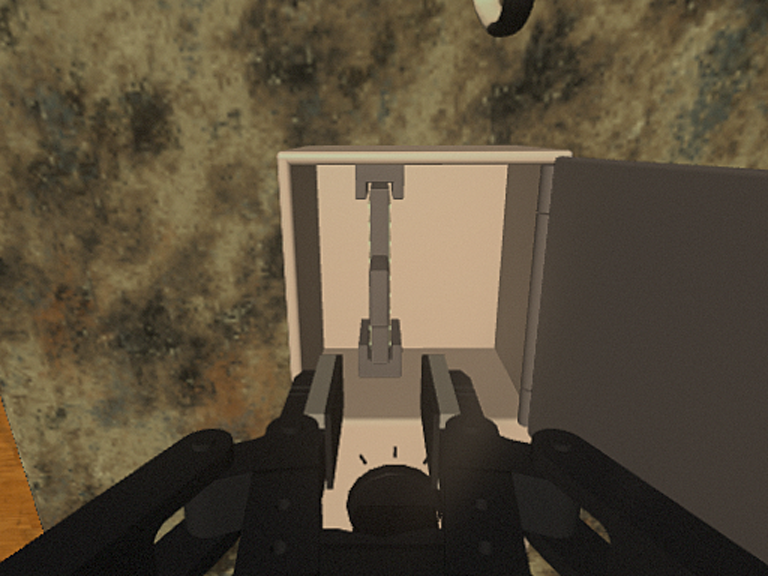

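The wrist picture shows the flap open. The tab is at (379, rows 265–328), against a predicted (380,295), and it lies between the fingers. I'll descend and grip.

Call:
apply_moves(plan="-0.0013 0.04 0 -0.001 0 0.001 180; -0.0013 0.07 0 -0.001 0 0.001 180; -0.0013 0.095 0 -0.001 0 0.001 180; -0.0013 0.111 0 -0.001 0 0.001 180; -0.0013 0.111 0 -0.001 0 0.001 180; -0.0013 0.111 0 -0.001 0 0.001 255; -0.0013 0.111 0 -0.001 0 0.001 255; -0.0013 0.111 0 -0.001 0 0.001 255; -0.0013 0.111 0 -0.001 0 0.001 255; -0.0013 0.111 0 -0.001 0 0.001 255", newtons=40)

```text
time_s: 13.92
ee_pos: [0.5109, 0.0354, 0.0918]
tool_rot: [-1.18, 1.249, -1.253]
wrist_force: [-1.5, -0.3, 6.3]
finger_gap: 0.0094
```

```bash
python3 - <<'E'
from h import *
st();s=get_state();rel(s["ee_pos"]+[0,0,.15],ori(-.057))
E
```

```text
t 13.93 pos [0.5109 0.0354 0.0918] a -0.057 y [ 0.003 -0.    -1.   ] q [-0.16   0.475  1.729 -0.     0.935 -0.103] F [-1.5 -0.3  6.3] M [-0.02  0.11  0.05] gap 0.0094
rel [ 1.0e-04 -1.5e-01  4.0e-04] [-0.0025 -0.      0.0003]
```

Call:
apply_moves(plan="0 -0.01 0 0 0 0 255; 0 -0.02 0 0 0 0 255; 0 -0.032 0 0 0 0 255; 0 -0.044 0 0 0 0 255; 0 -0.056 0 0 0 0 255; 0 -0.07 0 0 0 0 255; 0 -0.085 0 -0.001 0 0 255; 0 -0.1 0 -0.0025 0 0 255; 0 -0.115 0 -0.0025 0 0 255; 0 -0.13 0 -0.0025 0 0 255; 0 -0.142 0 -0.0025 0 0 255; 0 -0.15 0 -0.0025 0 0 255; 0 -0.15 0 -0.0025 0 0 255; 0 -0.15 0 -0.0025 0 0 255; 0 -0.15 0 -0.0025 0 0 255")

```text
time_s: 15.8
ee_pos: [0.5104, 0.0355, 0.2413]
tool_rot: [-1.183, 1.252, -1.251]
wrist_force: [0.2, 0.5, -0.1]
finger_gap: 0.0093
```

```bash
python3 - <<'E'
from h import *
st();d=cam("side");save(d,"s5.png",(190,110,350,290),3);t=cam("top");save(t,"t5.png",(110,120,370,265),3)
for y in(0,.1):print([proj(d,U(-.02,y,z)).round(1) for z in(.16,.215)],[((proj(d,U(-.02,y,z))-[190,110])*3).round(0) for z in(.16,.215)])
print("rim",[((proj(d,U(x,.12,.1))-[190,110])*3).round(0) for x in(-.065,.065)])
E
```

```text
t 15.8 pos [0.5104 0.0355 0.2413] a -0.0571 y [-0.001 -0.    -1.   ] q [-0.16   0.294  1.556 -0.     1.293 -0.103] F [ 0.2  0.5 -0.1] M [0.01 0.01 0.03] gap 0.0093
[array([265.2, 176.5]), array([265.4, 157.1])] [array([226., 200.]), array([226., 141.])]
[array([262.2, 193.3]), array([262.4, 172.6])] [array([217., 250.]), array([217., 188.])]
rim [array([269., 329.]), array([111., 322.])]
```

View pics/s5.png

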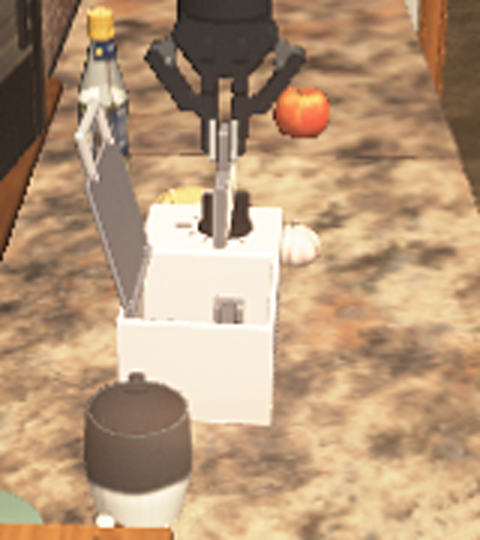

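View pics/t5.png

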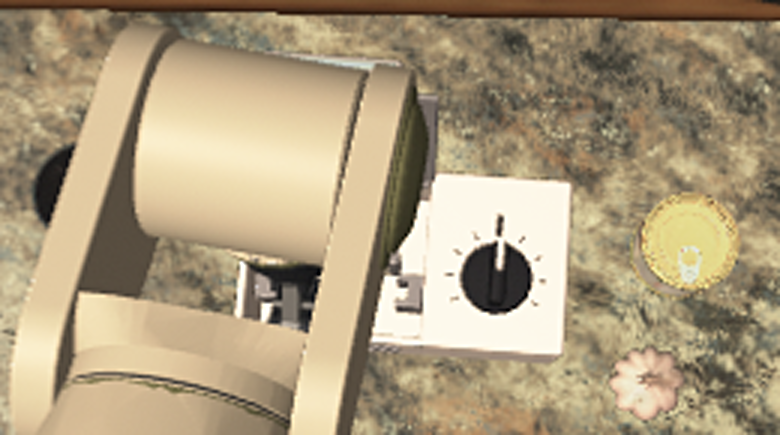

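Side crop: the plate is upright, with its near bottom corner at (221,247) against (217,250) predicted for a 60 mm gap. The flap stands leaning back. Top crop: pointer (500,250) is in line with the zero tick (499,222), and the tin and garlic are in place.

```bash
python3 - <<'E'
from h import *
from workcell import hand_in
s=get_state();print(s["time_s"],np.abs(s["dq"]).max(),s["finger_gap"]);print(hand_in())
E
```

```text
15.9 0.0034746887104663213 0.009534132258214817
the job is handed in; nothing more can be done
None
```

I turned the dial to zero, swung the flap open, drew the filter plate straight up out of its guides, and handed the job in at 15.9 s with the plate in the gripper.

- **Dial:** in the last top picture the pointer line is in line with the zero tick.
- **Flap:** it was swung about 1.85 rad and leans back on its own after I let go.
- **Plate:** it hangs upright and still, gripped at 9.5 mm opening with no joint above 0.004 rad/s. The lift was 149.5 mm, which leaves about 60 mm of air under it. The side picture agrees to about 3 mm.
- **Forces:** the highest wrist force I read was about 18 N, during the flap swing. I only read it at the end of each move.
- **Mug, tin and garlic:** I did not touch them. The tin and garlic look unmoved. The arm mostly hides the mug in the last top view, but in the side view it stands where it was. I compared these by eye, not by measuring.

No check failed or disagreed by more than a few millimetres.

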